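# Shut the display case and show the stone ball on its dish

### The job

A customer wants to see the stone ball that was taken out of the display case: first push the case's door fully shut until it snaps home on its catch, then take the wooden dish by its handle, lift it straight up to about 10 cm above its slate tile, and only then turn it on the spot, over the tile, a quarter turn anticlockwise as seen from above. Keep the dish level all the while so that the loose ball stays in the middle, leave everything else on the table where it is, and finish still holding the dish there, level and motionless: do not put it down or let go.

Things in the scene. Friction and masses are not known exactly. Their poses are not given: they have to be found in the camera images.
- case_door (a joint): opening angle of the case's door, rad: 0 fully shut, grows as the free edge swings out (to 1.6). Upright hinge at the left end of the case's front, seen facing it. Swings with little friction; meets a sprung ball catch at about 0.07, needs a steady 5 to 8 N at the free end to pass it (up to 15 for a moment), and below about 0.03 is drawn shut by itself; left short of that it stays ajar
- case: dark wooden display case fixed to the table, 160 mm deep (x), 240 wide (y), 200 high, wooden framed with clear rigid sides and flat roof, origin in the middle of its underside; its front faces its own -x, turned partly to the robot, partly to the slate
- door_hinge (a point): hinge end of the door, at its top (188 mm above the table) on the outer face. x points into the case square to the door, y from free edge to hinge, turning with the door; the upright hinge axis is 12 mm along +x. Door: flat, 216 mm wide, 176 high (12 to 188 mm above the table), 12 thick, pale wooden frame 26 wide round a clear rigid pane that can be pushed on
- door_edge (a point): free edge of the door, at its top (188 mm above the table) on the outer face, 216 mm from door_hinge, axes as there. A brass knob 18 mm across stands 27 mm out of the outer face near the free edge with its middle 87 mm above the table; the upper part of the door is clear to push on
- slate: square dark slate tile fixed to the table, 160 x 160 x 12 mm, origin in the middle of its underside, axes square to its edges. The dish stands on its middle; at the start the dish's axes are parallel to the tile's, so the handle points along the tile's -x
- dish: loose round wooden dish, 120 mm across, about 150 g; origin in the middle of its underside, z up. Foot 70 mm across, rim 30 mm high; inside 16 mm high in the middle, rising outwards at 8 degrees to radius 30 mm, then 18: the ball rolls to the middle while the dish is level, aside if tilted or jerked. One straight handle along the dish's -x, 58 to 130 mm from its axis
- dish_grip (a point): where to grip the handle: 95 mm from the dish's axis along its -x, 29 mm above its underside (41 mm above the table at the start). The handle is a bar with flat upright sides, 14 mm wide (dish's y) and 22 high (18 to 40 mm above the dish's underside); axes as the dish
- dish_middle (a point): where the ball's centre belongs: on the dish's axis, 27 mm above its underside
- ball_center (a point): centre of the loose polished stone ball, pale, 22 mm in diameter, 15 g, lying in the middle of the dish
- ball: the same ball; its origin lies on its surface and turns with it as it rolls, use ball_center
- bracelet: bystander, not to be disturbed: plain brass bangle lying flat, 68 mm across and 8 mm high; origin at its underside
- gift_box: bystander, not to be disturbed: dark blue cloth gift box, 48 x 48 x 36 mm high; origin at its underside
- bead_jar: bystander, not to be disturbed: small closed glass jar with metal cap, 48 mm across, 62 mm high; origin at its underside
- tin: bystander, not to be disturbed: flat round aluminium tin, 60 mm across, 26 mm high; origin at its underside
- loupe: bystander, not to be disturbed: folding loupe lying flat, 30 mm round end with a 40 mm steel cover, 14 mm high; origin at its underside
- cork_round: bystander, not to be disturbed: round cork mat with six stud earrings, 90 mm across, 17 mm high; origin at its underside
- brush: bystander, not to be disturbed: small brush lying flat, 150 mm long; origin at its underside
Not all that is in view belongs to the job. Leave any green or white look-alike of the dish alone.

How it is judged:
By the outcome, as a careful person would: the job done as asked, in the order asked, and still so for the second after the job is handed in, while the arm keeps its last pose, push and grip.
It also fails if it takes over 67 s, if anything falls off the work surface, if the arm or the gripper's body presses on something with over 40 N, if the wrist force passes 120 N, or if a joint passes its speed limit or range.

### The arm

A 6-joint arm with a two-finger parallel gripper is mounted at the origin on the work surface. World frame = base frame: x ahead of the robot, y to its left, z up, the work surface at z = 0. Lengths are in mm, angles in rad, forces in N, time in s.
With the tool pointing down it reaches from about 350 to 975 mm from the base axis. Payload 7.1 kg.
Tool frame: the origin (TCP) lies at the centre of the arm's flange, where the gripper is bolted on; the fingertips stand 182 mm ahead of it and the grasp point (between the pads) lies 163 mm ahead of it; z points along the fingers, y is the line along which they close (so a half turn about z gives the same grasp; the last joint's range is limited). The gripper opens to 88 mm and grips with 3 to 60 N. Pads are 20 mm wide; open, the fingers measure 115 mm over their backs; the gripper's body (75 mm by 178 mm) begins 61 mm behind the grasp point.
Start: joints at [1.296, 0.423, 1.63, -0, 1.089, -0.019], TCP at [158.106, 604.656, 404.675] pointing down, gripper open.
Joint ranges: [-3, 3], [-0.9, 2.11], [0.09, 2.58], [-1.31, 4.45], [0.11, 2.69], [-2.54, 2.54]. Speed limits (rad/s): [2.39, 2.39, 3.01, 3.14, 3.14, 3.14].

### API

Orientations are given as a rotation vector (axis times angle).
In Python, from workcell import readout, get_image, ctrl gives the robot as it stands.
- The arm moves only by the tool step_arm, never from a script. Its argument "targets" is a list that holds one entry, the list of rows, each a list of 7 numbers: the shift along the world's x, y, z as a fraction of full scale, then the turn, a rotation vector about the world's x, y, z as a fraction of full scale, then the opening, from 0 (shut) to 1 (fully open). In form: [[[dx, dy, dz, wx, wy, wz, claw], ...]]. A call has exactly 5 rows; each row shifts and turns the commanded pose from where the row before left it; what a row does not reach is not made up. Full scale, the value 1, is 0.05 m for a shift and 4 degrees for a turn. A row lasts 1/8 s, in which the tool goes at most 62.5 mm and 10.7 degrees, less where a joint would pass 70% of its speed; a pose out of reach is approached as far as the arm can. A call with a number of a shift or a turn outside -1 to 1 is refused whole. A call with a gripper value outside its range is refused whole. The fingers move at their own pace and stop on an object; the grip force is fixed at half the most. Time passes only in rows, so rows that do not move let the fingers close, or fill a call up. It gives the time, the measured TCP pose, the force, the opening and the grip force at its end, in the units of the state.
- readout.get_obs(): the state, without advancing time (a new reading comes with each control period).
- get_image(name): name is "scene" or "side" or "wrist"; returns a dict with "pixels" (420x560x3 uint8, red, green, blue), "intrinsics" (3x3 intrinsics, pixels), "extrinsics" (4x4, takes a point from world to camera coordinates). Camera axes: x right, y down, z forward; pixel columns grow to the right and rows downward; lengths in mm; the calibration is good to about 2 mm. A picture is of the moment at which its call begins. There is no depth.
- ctrl.close_job(): hands the job in; it is judged then, once.
The state is a dict: "t": time; "qpos": joint angles; "qvel": joint speeds; "joint_torque": joint torques, N m; "ee_pos": TCP position; "orientation": TCP orientation; "ft_force": force on the tool from outside, world axes, zero at the start; "moment": the same for the moment, N m; "width": finger opening in mm; "grasp_force": force on a finger pad.
Only numpy, scipy, OpenCV 4.12 (cv2) and the standard library are available. Lean on these libraries where they do the work, as an engineer would, in place of code of your own. Each camera call takes 0.05 s, during which the arm holds its last target. There are 200 camera calls.

## Working session

There is one attempt and no reset: what is moved stays moved. The work goes in short steps, Python scripts to look and compute and a tool call to move; the robot and the scene stay as the last step left them, time stands still between calls to the robot, and variables do not carry over. Pictures are saved under pics/ and viewed, at most 10 in all, crops included, and the job is handed in when it is done.

Besides the shell and the picture viewer there is one more tool, called after "Emit:" by a JSON object that holds its "fn" and its "kwargs", one argument or row to a line. step_arm: Moves the arm, as the interface text tells. Shift numbers are shares of 0.05 m and turn numbers shares of 4 degrees, none past 1 either way. Its arguments: {"type":"object","properties":{"targets":{"type":"array"}},"required":["targets"]}

```bash
mkdir -p pics; ls
cat > h.py <<'E'
import numpy as np, cv2
from workcell import readout, get_image, ctrl
def grab(n,tag):
    d=get_image(n); cv2.imwrite(f'pics/{tag}.png',d['pixels'][:,:,::-1]); np.savez(f'pics/{tag}.npz',**d); return d
def load(tag): return dict(np.load(f'pics/{tag}.npz'))
def ray(d,u,v):
    K,E=np.array(d['intrinsics']),np.array(d['extrinsics']); R,t=E[:3,:3],E[:3,3]
    return -R.T@t, R.T@np.linalg.solve(K,[u,v,1.])
def onz(d,u,v,z):
    c,r=ray(d,u,v); return c+r*(z-c[2])/r[2]
def proj(d,p):
    E=np.array(d['extrinsics']); q=np.array(d['intrinsics'])@(E[:3,:3]@np.array(p,float)+E[:3,3]); return q[:2]/q[2]
E
python3 - <<'E'
from h import *
for n in ('scene','side'):
    d=grab(n,n+'0'); print(n,ray(d,280,210))
print(readout.get_obs())
E
```

```text
pics
scene (array([890.29905273, 552.6701984 , 631.94798425]), array([-0.43754324, -0.71663375, -0.54342947]))
side (array([  83.7844438 , -482.19856752,  852.6719655 ]), array([ 0.47251117,  0.45827327, -0.75298836]))
{'t': 0.1, 'qpos': array([ 1.29600730e+00,  4.23759866e-01,  1.63060552e+00, -1.75109732e-06,
        1.08860811e+00, -1.90137626e-02]), 'qvel': array([ 0.00074573, -0.00344645, -0.00104847,  0.00026375,  0.00013778,
       -0.00094703]), 'joint_torque': array([ 2.56973517e-04, -5.45614886e+01, -2.74324912e+01,  6.45685941e-02,
        1.88928290e-02, -3.66983738e-05]), 'ee_pos': array([158.03730051, 604.42833239, 403.98526898]), 'orientation': array([-4.00649623e-01, -3.11573738e+00,  2.14588188e-03]), 'ft_force': array([-0.46517157,  0.42088248, -0.12075575]), 'moment': array([ 0.00955487, -0.00533834, -0.02815028]), 'grasp_force': 0.0, 'width': 87.94619249701414}
```

View pics/scene0.png

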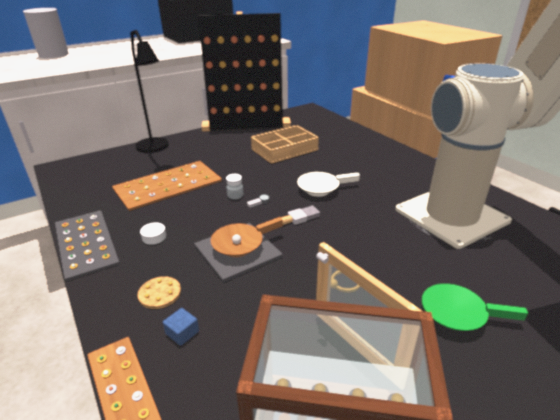

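View pics/side0.png

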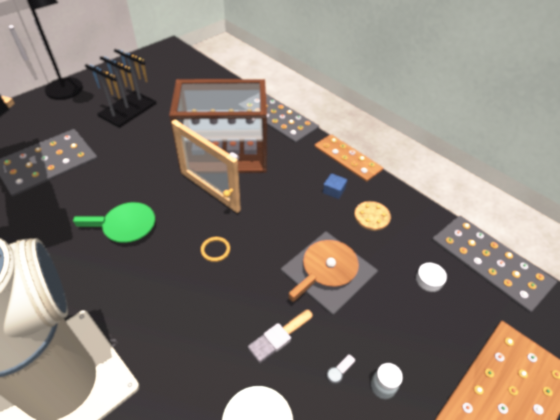

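Run:
```python
from h import *
a=cv2.imread('pics/side0.png')[70:320,160:390]; b=cv2.imread('pics/scene0.png')[200:420,190:450]
cv2.imwrite('pics/c1.png',cv2.resize(a,None,fx=2.4,fy=2.4,interpolation=cv2.INTER_CUBIC))
cv2.imwrite('pics/c2.png',cv2.resize(b,None,fx=2.7,fy=2.7,interpolation=cv2.INTER_CUBIC))
```

```text
(no output)
```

View pics/c1.png

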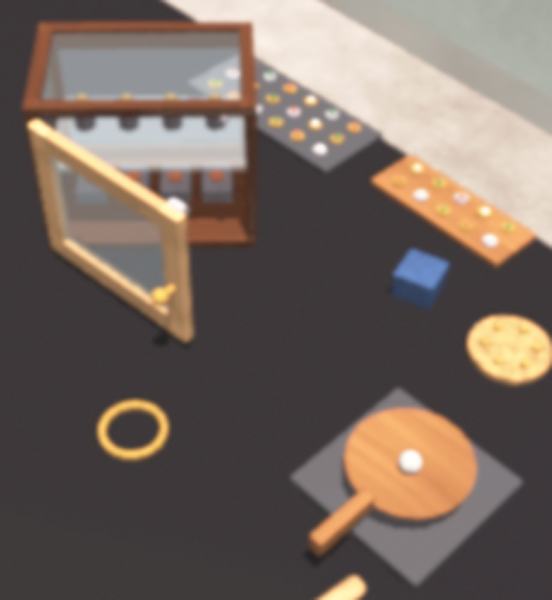

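View pics/c2.png

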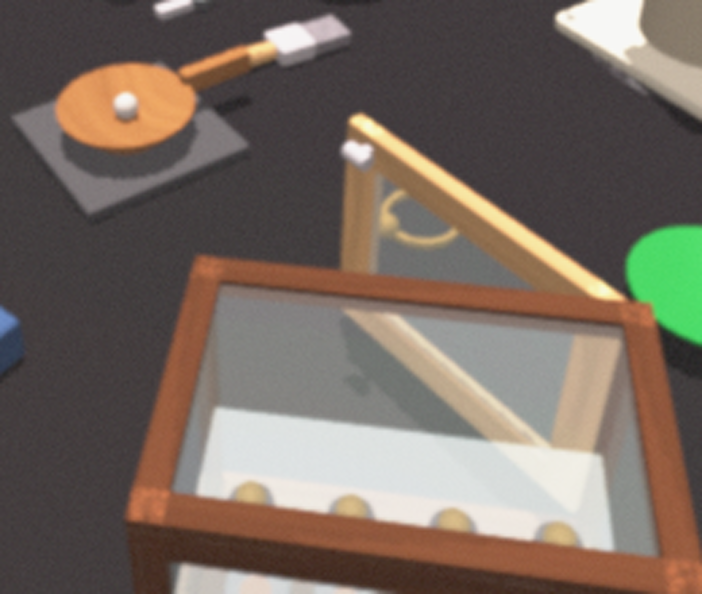

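Run:
```python
from h import *
np.set_printoptions(precision=1,suppress=True)
s,c=load('side0'),load('scene0')
S=lambda u,v,z: onz(s,160+u/2.4,70+v/2.4,z)[:2]
C=lambda u,v,z: onz(c,190+u/2.7,200+v/2.7,z)[:2]
print('roof S fl fr bl br',*[S(*p,200) for p in [(23,108),(254,105),(40,24),(252,24)]])
print('roof C fl fr br',*[C(*p,200) for p in [(655,305),(197,258),(130,520)]])
print('door S h,e',S(32,125,188),S(184,220,188)); print('door C h,e(top)',C(625,300,188),C(358,115,188))
q=[S(*p,12) for p in [(398,388),(522,482),(416,585),(290,480)]]; print('slate S',*q,np.mean(q,0))
print('slate C',*[C(*p,12) for p in [(13,120),(92,214),(248,147)]])
print('ball',S(410,461,39),C(125,105,39))
print('handle end S top',S(322,545,52),'C',C(245,55,52))
print('bangle',S(133,430,4),'box',S(421,268,36),'cork',S(510,348,17))
print('brush',onz(s,310,315,8),onz(s,255,352,8))
print('bead',onz(s,388,372,62),'loupe',onz(s,340,370,7),'tin',onz(s,432,270,26))
print('green',onz(s,129,222,30),onz(s,75,220,30))
```

```text
roof S fl fr bl br [506.7 321.1] [686.8 167.6] [608.8 437.5] [787.1 280.2]
roof C fl fr br [504.  323.3] [686.2 166.3] [788.7 286.6]
door S h,e [505.1 306. ] [528.6  92.3]
door C h,e(top) [503.8 306. ] [525.8  99. ]
slate S [646.1 -98.3] [ 649.1 -256.3] [ 492.1 -259.6] [ 486. -104.] [ 568.3 -179.5]
slate C [ 651.6 -247. ] [645.  -92.4] [490.8 -96.4]
ball [ 571.3 -177.3] [ 569.1 -178. ]
handle end S top [ 441.  -189.1] C [ 447.1 -170.4]
bangle [414.8  48.5] box [775.2 -12.1] cork [ 771.3 -144.5]
brush [ 455.  -226.5    8. ] [ 314.3 -207.8    8. ]
bead [ 453.7 -419.1   62. ] loupe [ 413.  -347.9    7. ] tin [ 733.7 -343.    26. ]
green [299.9 238.3  30. ] [206.3 331.9  30. ]
```

The side view shows the case at the top with its door ajar (hinge about (174,122), free edge about (237,162)), the dish with the ball at (331,262), and the handle end at (294,297). The brush lies just past the handle. The scene view agrees. The door is about 0.75 rad open. I'll move in front of it with the fingers shut.

Emit:
{"fn": "step_arm", "kwargs": {
  "targets": [
    [[0.63, -0.98, 0, 0, 0, -0.65, 0], [0.63, -0.98, 0, 0, 0, -0.65, 0], [0.63, -0.98, 0, 0, 0, -0.65, 0], [0.63, -0.98, 0, 0, 0, -0.65, 0], [0.63, -0.98, 0, 0, 0, -0.65, 0]]
  ]
}}

```text
t: 0.72
ee_pos: [316.2, 358.0, 404.5]
orientation: [-0.753, -3.05, 0.0]
ft_force: [0.1, 0.4, 0.3]
width: 41.5
grasp_force: 0.0
```

Emit:
{"fn": "step_arm", "kwargs": {
  "targets": [
    [[0.63, -0.98, 0, 0, 0, -0.65, 0], [0.63, -0.98, 0, 0, 0, -0.65, 0], [0.63, -0.98, 0, 0, 0, -0.65, 0], [0.63, -0.98, 0, 0, 0, -0.65, 0], [0.5, -0.98, 0, 0, 0, -0.65, 0]]
  ]
}}

```text
t: 1.35
ee_pos: [467.4, 112.8, 404.6]
orientation: [1.094, 2.945, 0.0]
ft_force: [0.9, 0.9, -0.5]
width: 0.7
grasp_force: 0.0
```

Emit:
{"fn": "step_arm", "kwargs": {
  "targets": [
    [[0, 0, -0.5, 0, 0, 0, 0], [0, 0, -0.6, 0, 0, 0, 0], [0, 0, -0.48, 0, 0, 0, 0], [0, 0, 0, 0, 0, 0, 0], [0, 0, 0, 0, 0, 0, 0]]
  ]
}}

```text
t: 1.98
ee_pos: [466.9, 114.8, 326.3]
orientation: [1.091, 2.946, 0.0]
ft_force: [0.9, 0.4, -0.4]
width: 0.8
grasp_force: 0.0
```

Emit:
{"fn": "step_arm", "kwargs": {
  "targets": [
    [[0.4, -0.03, 0, 0, 0, 0, 0], [0.3, -0.03, 0, 0, 0, 0, 0], [0.24, 0, 0, 0, 0, 0, 0], [0.24, 0, 0, 0, 0, 0, 0], [0.24, 0, 0, 0, 0, 0, 0]]
  ]
}}

```text
t: 2.6
ee_pos: [538.2, 111.7, 325.7]
orientation: [-1.091, -2.946, 0.0]
ft_force: [0.2, 0.1, 0.0]
width: 0.6
grasp_force: 0.2
```

Emit:
{"fn": "step_arm", "kwargs": {
  "targets": [
    [[0.2, 0, 0, 0, 0, 0, 0], [0.2, 0.02, 0, 0, 0, 0, 0], [0.2, 0.04, 0, 0, 0, 0, 0], [0.2, 0.06, 0, 0, 0, 0, 0], [0.2, 0.08, 0, 0, 0, 0, 0]]
  ]
}}

```text
t: 3.22
ee_pos: [588.2, 121.9, 325.7]
orientation: [-1.091, -2.946, 0.0]
ft_force: [-0.1, -0.6, -0.0]
width: 0.6
grasp_force: 0.2
```

Emit:
{"fn": "step_arm", "kwargs": {
  "targets": [
    [[0.16, 0.08, 0, 0, 0, 0, 0], [0.16, 0.08, 0, 0, 0, 0, 0], [0.16, 0.1, 0, 0, 0, 0, 0], [0.14, 0.1, 0, 0, 0, 0, 0], [0.14, 0.1, 0, 0, 0, 0, 0]]
  ]
}}

```text
t: 3.85
ee_pos: [626.1, 145.0, 325.7]
orientation: [1.091, 2.946, -0.0]
ft_force: [-0.6, -0.5, -0.7]
width: 0.3
grasp_force: 0.2
```

Emit:
{"fn": "step_arm", "kwargs": {
  "targets": [
    [[0.08, 0.07, 0, 0, 0, 0, 0], [0.07, 0.07, 0, 0, 0, 0, 0], [0.04, 0.04, 0, 0, 0, 0, 0], [0.03, 0.03, 0, 0, 0, 0, 0], [0.03, 0.03, 0, 0, 0, 0, 0]]
  ]
}}

```text
t: 4.47
ee_pos: [637.8, 156.3, 325.5]
orientation: [-1.091, -2.945, 0.002]
ft_force: [-4.5, -5.2, 2.6]
width: 0.4
grasp_force: 3.5
```

Run:
```python
from h import *
grab('side','side1')
a=cv2.imread('pics/side1.png')[50:250,130:330]
cv2.imwrite('pics/c3.png',cv2.resize(a,None,fx=3,fy=3,interpolation=cv2.INTER_CUBIC))
```

```text
(no output)
```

View pics/c3.png

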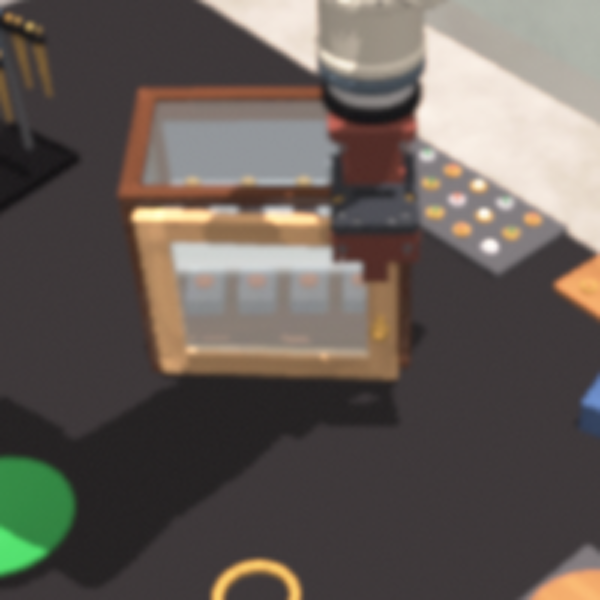

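The picture shows the door nearly shut, with the fingers on its upper free corner at about (375,270) in the crop. The 7 N reading means it has met the catch. I'll push on in small steps.

Emit:
{"fn": "step_arm", "kwargs": {
  "targets": [
    [[0.02, 0.02, 0, 0, 0, 0, 0], [0.02, 0.02, 0, 0, 0, 0, 0], [0.02, 0.02, 0, 0, 0, 0, 0], [0.02, 0.02, 0, 0, 0, 0, 0], [0.02, 0.02, 0, 0, 0, 0, 0]]
  ]
}}

```text
t: 5.15
ee_pos: [643.1, 161.3, 325.6]
orientation: [-1.092, -2.946, 0.001]
ft_force: [-0.9, -1.4, 0.0]
width: 0.2
grasp_force: 0.9
```

Emit:
{"fn": "step_arm", "kwargs": {
  "targets": [
    [[0.02, 0.02, 0, 0, 0, 0, 0], [0.02, 0.02, 0, 0, 0, 0, 0], [0, 0, 0, 0, 0, 0, 0], [0, 0, 0, 0, 0, 0, 0], [0, 0, 0, 0, 0, 0, 0]]
  ]
}}

```text
t: 5.78
ee_pos: [645.1, 163.7, 325.7]
orientation: [-1.091, -2.946, -0.0]
ft_force: [-0.4, -0.2, -0.6]
width: 0.3
grasp_force: 0.0
```

Emit:
{"fn": "step_arm", "kwargs": {
  "targets": [
    [[0.03, 0.03, 0, 0, 0, 0, 0], [0.02, 0.02, 0, 0, 0, 0, 0], [0.02, 0.02, 0, 0, 0, 0, 0], [0, 0, 0, 0, 0, 0, 0], [0, 0, 0, 0, 0, 0, 0]]
  ]
}}

```text
t: 6.4
ee_pos: [647.6, 166.0, 325.6]
orientation: [-1.09, -2.943, 0.006]
ft_force: [-7.3, -7.0, 6.2]
width: 0.8
grasp_force: 5.4
```

Emit:
{"fn": "step_arm", "kwargs": {
  "targets": [
    [[-0.6, -0.7, 0, 0, 0, 0, 0], [-0.6, -0.7, 0, 0, 0, -1, 0], [-0.1, -0.3, 0, 0, 0, -1, 0], [-0.1, -0.3, 0, 0, 0, -1, 0], [-0.1, -0.3, 0, 0, 0, -1, 0]]
  ]
}}

```text
t: 7.02
ee_pos: [573.6, 51.7, 325.9]
orientation: [1.494, 2.763, 0.001]
ft_force: [-0.0, 0.1, -0.7]
width: 0.6
grasp_force: 0.0
```

Emit:
{"fn": "step_arm", "kwargs": {
  "targets": [
    [[-0.15, -0.4, 0, 0, 0, -1, 0.4], [-0.15, -0.4, 0, 0, 0, -1, 0.4], [-0.15, -0.4, 0, 0, 0, -1, 0.4], [-0.15, -0.4, 0, 0, 0, -1, 0.4], [-0.15, -0.4, 0, 0, 0, -1, 0.4]]
  ]
}}

```text
t: 7.65
ee_pos: [535.5, -49.3, 325.7]
orientation: [1.954, 2.46, 0.0]
ft_force: [0.9, 0.1, 0.7]
width: 35.4
grasp_force: 0.0
```

Emit:
{"fn": "step_arm", "kwargs": {
  "targets": [
    [[-0.24, -0.52, 0, 0, 0, -1, 0.4], [-0.24, -0.52, 0, 0, 0, -1, 0.4], [-0.24, -0.52, 0, 0, 0, -1, 0.4], [-0.24, -0.52, 0, 0, 0, -1, 0.4], [-0.24, -0.52, 0, 0, 0, -1, 0.4]]
  ]
}}

```text
t: 8.28
ee_pos: [475.2, -179.3, 325.8]
orientation: [2.351, 2.083, 0.0]
ft_force: [0.0, -0.4, 1.0]
width: 35.2
grasp_force: 0.0
```

Emit:
{"fn": "step_arm", "kwargs": {
  "targets": [
    [[0, 0, 0, 0, 0, -1, 0.4], [0, 0, 0, 0, 0, -1, 0.4], [0, 0, 0, 0, 0, -1, 0.4], [0, 0, 0, 0, 0, -1, 0.4], [0, 0, 0, 0, 0, -1, 0.4]]
  ]
}}

```text
t: 8.9
ee_pos: [475.6, -178.5, 325.7]
orientation: [2.678, 1.643, 0.0]
ft_force: [0.2, 0.6, 0.6]
width: 35.2
grasp_force: 0.0
```

Emit:
{"fn": "step_arm", "kwargs": {
  "targets": [
    [[0, 0, 0, 0, 0, -1, 0.4], [0, 0, 0, 0, 0, -1, 0.4], [0, 0, 0, 0, 0, -1, 0.4], [0, 0, 0, 0, 0, -1, 0.4], [0, 0, 0, 0, 0, -1, 0.4]]
  ]
}}

```text
t: 9.52
ee_pos: [475.6, -178.5, 325.7]
orientation: [2.922, 1.153, 0.0]
ft_force: [0.4, -0.4, 0.0]
width: 35.0
grasp_force: 0.0
```

Emit:
{"fn": "step_arm", "kwargs": {
  "targets": [
    [[0, 0, 0, 0, 0, -1, 0.4], [0, 0, 0, 0, 0, -1, 0.4], [0, 0, 0, 0, 0, -1, 0.4], [0, 0, 0, 0, 0, -1, 0.4], [0, 0, 0, 0, 0, -1, 0.4]]
  ]
}}

```text
t: 10.15
ee_pos: [475.6, -178.5, 325.7]
orientation: [3.078, 0.628, 0.0]
ft_force: [0.0, -0.1, 0.3]
width: 35.1
grasp_force: 0.0
```

Emit:
{"fn": "step_arm", "kwargs": {
  "targets": [
    [[0, 0, 0, 0, 0, -1, 0.4], [0, 0, 0, 0, 0, -1, 0.4], [0, 0, 0, 0, 0, -1, 0.4], [0, 0, 0, 0, 0, -1, 0.4], [0, 0, 0, 0, 0, -1, 0.4]]
  ]
}}

```text
t: 10.78
ee_pos: [475.6, -178.5, 325.7]
orientation: [3.14, 0.084, 0.0]
ft_force: [0.3, 0.4, 0.1]
width: 34.9
grasp_force: 0.0
```

Run:
```python
from h import *
grab('wrist','w1'); grab('side','side2')
a=cv2.imread('pics/w1.png'); b=cv2.imread('pics/side2.png')[50:250,120:320]
b=cv2.resize(b,(420,420))
cv2.imwrite('pics/c4.png',cv2.resize(np.hstack([a,b]),(800,343)))
d=load('w1'); print(np.round(ray(d,280,210),3)); print(proj(d,[475,-179,52]),proj(d,[570,-178,39]))
```

```text
[[ 5.44880e+02 -1.74310e+02  3.06448e+02]
 [-2.64000e-01 -2.60000e-02 -9.64000e-01]]
[277.30180304 210.14982745] [282.49961822  87.15583995]
```

View pics/c4.png

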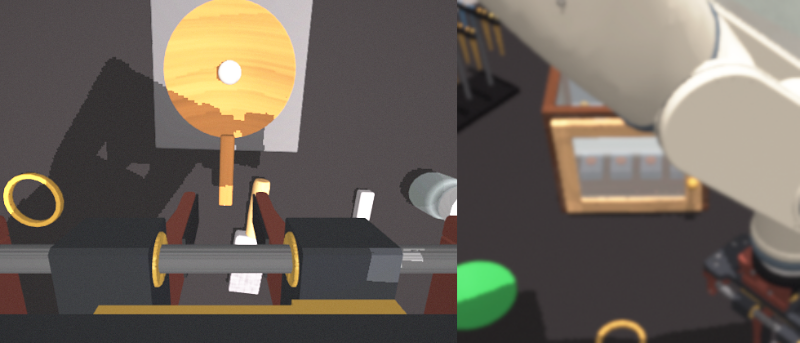

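The wrist view shows the ball at (282,87) full scale, as predicted, the handle running from (279,165) to (276,251), and the brush's end just right of it at about (319,222). The side view shows the door flush.

Run:
```python
from h import *
np.set_printoptions(precision=1,suppress=True)
d=load('w1'); im=d['pixels']; hsv=cv2.cvtColor(im,cv2.COLOR_RGB2HSV)
m=(hsv[...,1]>110)&(hsv[...,0]<25)&(hsv[...,2]>60)
for v in (180,200,220,235,245):
    xs=np.where(m[v,255:300])[0]+255
    print(v,xs.min(),xs.max(),onz(d,xs.min()-.5,v,52),onz(d,xs.max()+.5,v,52))
for u,v in [(319,220),(325,222),(330,225),(312,225)]: print('brush',onz(d,u,v,8))
print('handle end',onz(d,276,250,52),'ball',onz(d,281.7,87,39))
q=[onz(d,u/.8163,v/.8163,12)[:2] for u,v in [(157,149),(297,152),(311,2),(152,2)]];print(*q)
```

```text
180 270 286 [ 499.3 -171.5   52. ] [ 500.  -184.9   52. ]
200 269 286 [ 483.  -171.5   52. ] [ 483.8 -185.9   52. ]
220 268 284 [ 466.3 -171.5   52. ] [ 467.  -185.3   52. ]
235 268 284 [ 453.4 -172.1   52. ] [ 454.1 -186.1   52. ]
245 268 284 [ 444.6 -172.5   52. ] [ 445.3 -186.6   52. ]
brush [ 455.3 -220.1    8. ]
brush [ 453.6 -226.     8. ]
brush [ 450.8 -231.     8. ]
brush [ 449.9 -213.8    8. ]
handle end [ 440.5 -179.8   52. ] ball [ 570.1 -177.4   39. ]
[ 486.1 -100.8] [ 490.9 -257.7] [ 640.5 -253.4] [632.4 -97.7]
```

Emit:
{"fn": "step_arm", "kwargs": {
  "targets": [
    [[0.05, 0, -0.7, 0, 0, -0.43, 0.4], [0, 0, -0.7, 0, 0, 0, 0.4], [0, 0, -0.6, 0, 0, 0, 0.4], [0, 0, -0.43, 0, 0, 0, 0.4], [0, 0, 0, 0, 0, 0, 0.4]]
  ]
}}

```text
t: 11.5
ee_pos: [477.8, -178.0, 202.9]
orientation: [-3.14, -0.044, 0.005]
ft_force: [0.1, -0.6, -0.1]
width: 34.8
grasp_force: 0.0
```

Emit:
{"fn": "step_arm", "kwargs": {
  "targets": [
    [[0, 0, 0, 0, 0, 0, 0], [0, 0, 0, 0, 0, 0, 0], [0, 0, 0, 0, 0, 0, 0], [0, 0, 0, 0, 0, 0, 0], [0, 0, 0, 0, 0, 0, 0]]
  ]
}}

```text
t: 12.12
ee_pos: [478.9, -178.0, 204.9]
orientation: [3.141, 0.044, 0.002]
ft_force: [-1.6, -1.4, 6.7]
width: 13.8
grasp_force: 30.0
```

Run:
```python
from h import *
d=grab('wrist','w2'); o=readout.get_obs(); print({k:np.round(o[k],2) for k in('ee_pos','orientation','ft_force','moment','width','grasp_force')})
im=cv2.cvtColor(d['pixels'],cv2.COLOR_RGB2HSV)
m=((im[...,1]<60)&(im[...,2]>170)).astype(np.uint8); n,l,s,c=cv2.connectedComponentsWithStats(m)
for i in range(1,n):
    if s[i,4]>100: print(s[i],c[i])
```

```text
{'ee_pos': array([ 478.94, -178.02,  204.88]), 'orientation': array([3.14, 0.04, 0.  ]), 'ft_force': array([-1.15, -0.65,  7.24]), 'moment': array([-0.1 , -0.01, -0.04]), 'width': np.float64(13.94), 'grasp_force': np.float64(29.97)}
[ 385   27   58  202 3871] [415.99302506 151.36993025]
[ 251   41   52   57 2325] [276.63526882  68.9716129 ]
[305 203  33  26 638] [321.64106583 217.22413793]
[441 310  76   2 129] [475.76744186 310.58139535]
[441 314  78   2 127] [476.58267717 314.61417323]
[440 317  72  10 517] [477.17794971 320.94197292]
```

Emit:
{"fn": "step_arm", "kwargs": {
  "targets": [
    [[0, 0, 0.02, 0, 0, 0, 0], [0, 0, 0.04, 0, 0, 0, 0], [0, 0, 0.06, 0, 0, 0, 0], [0, 0, 0.08, 0, 0, 0, 0], [0, 0, 0.1, 0, 0, 0, 0]]
  ]
}}

```text
t: 12.8
ee_pos: [478.5, -177.8, 219.4]
orientation: [-3.141, -0.045, 0.0]
ft_force: [-0.3, 0.0, -2.0]
width: 12.9
grasp_force: 30.0
```

```bash
cat > b.py <<'E'
from h import *
import sys
d=grab('wrist',sys.argv[1]); o=readout.get_obs(); print({k:np.round(o[k],3).tolist() for k in('t','ee_pos','orientation','ft_force','moment','width')})
im=cv2.cvtColor(d['pixels'],cv2.COLOR_RGB2HSV)
m=((im[...,1]<60)&(im[...,2]>170)).astype(np.uint8); n,l,s,c=cv2.connectedComponentsWithStats(m)
for i in range(1,n):
    if s[i,4]>800 and s[i,1]<120 and s[i,0]<350: print('ball',s[i],c[i])
w=((im[...,1]>90)&(im[...,0]<25)&(im[...,2]>60)).astype(np.uint8); w[175:]=0
c=max(cv2.findContours(w,0,2)[0],key=cv2.contourArea); print('dish bbox',cv2.boundingRect(c),np.round(cv2.minEnclosingCircle(c)[0],1))
E
python3 b.py w3; python3 - <<'E'
E
```

```text
{'t': 12.85, 'ee_pos': [478.794, -177.897, 220.004], 'orientation': [3.141, 0.045, 0.001], 'ft_force': [0.52, -0.587, -1.282], 'moment': [0.012, 0.258, -0.005], 'width': 13.897}
ball [ 251   42   52   56 2305] [276.4373102   69.27201735]
dish bbox (125, 0, 303, 175) [276.5  56.1]
```

Emit:
{"fn": "step_arm", "kwargs": {
  "targets": [
    [[0, 0, 0.1, 0, 0, 0, 0], [0, 0, 0.14, 0, 0, 0, 0], [0, 0, 0.18, 0, 0, 0, 0], [0, 0, 0.2, 0, 0, 0, 0], [0, 0, 0.22, 0, 0, 0, 0]]
  ]
}}

```text
t: 13.48
ee_pos: [478.6, -177.8, 262.0]
orientation: [3.141, 0.045, 0.0]
ft_force: [-0.2, -0.8, -1.1]
width: 13.7
grasp_force: 30.0
```

Emit:
{"fn": "step_arm", "kwargs": {
  "targets": [
    [[0, 0, 0.22, 0, 0, 0, 0], [0, 0, 0.2, 0, 0, 0, 0], [0, 0, 0.16, 0, 0, 0, 0], [0, 0, 0.12, 0, 0, 0, 0], [0, 0, 0.08, 0, 0, 0, 0]]
  ]
}}

```text
t: 14.1
ee_pos: [478.6, -177.8, 300.5]
orientation: [3.141, 0.045, 0.0]
ft_force: [0.2, 0.1, -1.3]
width: 13.6
grasp_force: 30.0
```

Emit:
{"fn": "step_arm", "kwargs": {
  "targets": [
    [[0, 0, 0.04, 0, 0, 0, 0], [0, 0, 0.02, 0, 0, 0, 0], [0, 0, 0, 0, 0, 0, 0], [0, 0, 0, 0, 0, 0, 0], [0, 0, 0, 0, 0, 0, 0]]
  ]
}}

```text
t: 14.72
ee_pos: [478.6, -177.8, 303.0]
orientation: [-3.141, -0.045, 0.0]
ft_force: [-0.0, 0.7, -1.7]
width: 14.0
grasp_force: 30.0
```

```bash
python3 b.py w4
python3 - <<'E'
from h import *
grab('side','side3');a=load('side3')['pixels'][:,:,::-1][150:350,200:440]
b=cv2.imread('pics/w4.png'); cv2.imwrite('pics/c5.png',np.hstack([cv2.resize(a,(400,333)),cv2.resize(b,(400,333))]))
E
```

```text
{'t': 14.775, 'ee_pos': [478.569, -177.838, 303.049], 'orientation': [-3.141, -0.045, 0.0], 'ft_force': [0.854, 0.414, -1.347], 'moment': [-0.022, 0.19, -0.004], 'width': 14.053}
ball [ 251   41   52   57 2300] [276.42304348  69.27652174]
dish bbox (125, 0, 304, 175) [276.5  55.4]
```

View pics/c5.png

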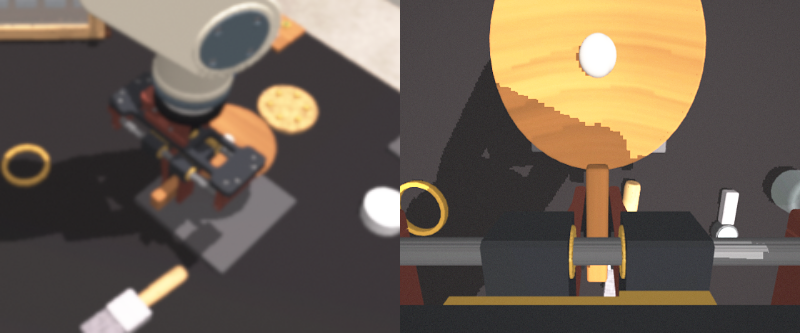

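The dish is level with the ball centred, about 98 mm up. Next I'll work out the row shifts for turning about the dish axis.

```bash
python3 -c "
import numpy as np
w=[1,2,2.8,3.1,3.1]+[3.3]*20+[3.1,3.1,2.8,2,1]
a=np.radians(np.r_[0,np.cumsum(w)]); o=complex(-91.4,-.4)
p=o*np.exp(1j*a)/50; p=np.round(p-p[0],3); d=np.diff(p)
for i,(x,k) in enumerate(zip(d,w)): print(round(x.real,3),round(x.imag,3),k/4, '' if i%5<4 else '\n')
"
```

```text
0.0 -0.032 0.25 
0.003 -0.064 0.5 
0.007 -0.089 0.7 
0.013 -0.098 0.775 
0.019 -0.097 0.775 

0.025 -0.102 0.825 
0.031 -0.101 0.825 
0.037 -0.098 0.825 
0.042 -0.097 0.825 
0.048 -0.093 0.825 

0.054 -0.091 0.825 
0.058 -0.088 0.825 
0.063 -0.084 0.825 
0.068 -0.08 0.825 
0.073 -0.076 0.825 

0.077 -0.072 0.825 
0.081 -0.068 0.825 
0.084 -0.062 0.825 
0.089 -0.058 0.825 
0.091 -0.052 0.825 

0.094 -0.047 0.825 
0.097 -0.042 0.825 
0.099 -0.036 0.825 
0.1 -0.03 0.825 
0.103 -0.025 0.825 

0.097 -0.017 0.775 
0.098 -0.012 0.775 
0.089 -0.007 0.7 
0.064 -0.002 0.5 
0.032 0.0 0.25
```

Emit:
{"fn": "step_arm", "kwargs": {
  "targets": [
    [[0, -0.032, 0, 0, 0, 0.25, 0], [0.003, -0.064, 0, 0, 0, 0.5, 0], [0.007, -0.089, 0, 0, 0, 0.7, 0], [0.013, -0.098, 0, 0, 0, 0.775, 0], [0.019, -0.097, 0, 0, 0, 0.775, 0]]
  ]
}}

```text
t: 15.45
ee_pos: [480.7, -197.1, 303.2]
orientation: [3.119, 0.377, 0.0]
ft_force: [-0.3, -0.5, -1.2]
width: 14.2
grasp_force: 30.0
```

Emit:
{"fn": "step_arm", "kwargs": {
  "targets": [
    [[0.025, -0.102, 0, 0, 0, 0.825, 0], [0.031, -0.101, 0, 0, 0, 0.825, 0], [0.037, -0.098, 0, 0, 0, 0.825, 0], [0.042, -0.097, 0, 0, 0, 0.825, 0], [0.048, -0.093, 0, 0, 0, 0.825, 0]]
  ]
}}

```text
t: 16.08
ee_pos: [489.9, -221.7, 303.2]
orientation: [3.033, 0.82, -0.0]
ft_force: [-0.1, 1.4, -1.6]
width: 14.3
grasp_force: 30.0
```

Emit:
{"fn": "step_arm", "kwargs": {
  "targets": [
    [[0.054, -0.091, 0, 0, 0, 0.825, 0], [0.058, -0.088, 0, 0, 0, 0.825, 0], [0.063, -0.084, 0, 0, 0, 0.825, 0], [0.068, -0.08, 0, 0, 0, 0.825, 0], [0.073, -0.076, 0, 0, 0, 0.825, 0]]
  ]
}}

```text
t: 16.7
ee_pos: [505.7, -242.6, 303.2]
orientation: [2.883, 1.247, -0.0]
ft_force: [-0.6, 0.2, -1.2]
width: 14.2
grasp_force: 30.0
```

Emit:
{"fn": "step_arm", "kwargs": {
  "targets": [
    [[0.077, -0.072, 0, 0, 0, 0.825, 0], [0.081, -0.068, 0, 0, 0, 0.825, 0], [0.084, -0.062, 0, 0, 0, 0.825, 0], [0.089, -0.058, 0, 0, 0, 0.825, 0], [0.091, -0.052, 0, 0, 0, 0.825, 0]]
  ]
}}

```text
t: 17.32
ee_pos: [526.9, -258.2, 303.1]
orientation: [2.675, 1.648, -0.0]
ft_force: [-0.1, 0.2, -1.4]
width: 13.7
grasp_force: 30.0
```

Emit:
{"fn": "step_arm", "kwargs": {
  "targets": [
    [[0.094, -0.047, 0, 0, 0, 0.825, 0], [0.097, -0.042, 0, 0, 0, 0.825, 0], [0.099, -0.036, 0, 0, 0, 0.825, 0], [0.1, -0.03, 0, 0, 0, 0.825, 0], [0.103, -0.025, 0, 0, 0, 0.825, 0]]
  ]
}}

```text
t: 17.95
ee_pos: [551.6, -267.1, 303.1]
orientation: [2.41, 2.015, -0.0]
ft_force: [0.2, 0.1, -2.2]
width: 13.7
grasp_force: 30.0
```

Emit:
{"fn": "step_arm", "kwargs": {
  "targets": [
    [[0.097, -0.017, 0, 0, 0, 0.775, 0], [0.098, -0.012, 0, 0, 0, 0.775, 0], [0.089, -0.007, 0, 0, 0, 0.7, 0], [0.064, -0.002, 0, 0, 0, 0.5, 0], [0.032, 0, 0, 0, 0, 0.25, 0]]
  ]
}}

```text
t: 18.58
ee_pos: [570.5, -268.9, 303.1]
orientation: [2.189, 2.254, -0.0]
ft_force: [0.4, -0.3, -0.7]
width: 13.7
grasp_force: 30.0
```

Emit:
{"fn": "step_arm", "kwargs": {
  "targets": [
    [[0, 0, 0, 0, 0, 0, 0], [0, 0, 0, 0, 0, 0, 0], [0, 0, 0, 0, 0, 0, 0], [0, 0, 0, 0, 0, 0, 0], [0, 0, 0, 0, 0, 0, 0]]
  ]
}}

```text
t: 19.2
ee_pos: [570.4, -268.9, 303.2]
orientation: [-2.19, -2.253, 0.0]
ft_force: [0.6, 0.3, -0.9]
width: 14.1
grasp_force: 30.0
```

```bash
python3 b.py w5
python3 - <<'E'
from h import *
grab('side','side4'); grab('scene','scene4')
a,b=[cv2.resize(cv2.imread(f'pics/{n}4.png'),(400,300)) for n in('side','scene')]
c=cv2.resize(cv2.imread('pics/w5.png'),(400,300)); e=cv2.resize(cv2.imread('pics/side4.png')[60:210,140:340],(400,300))
cv2.imwrite('pics/c6.png',np.vstack([np.hstack([a,b]),np.hstack([c,e])]))
d=load('w5'); p=onz(d,276.4,69.3,137); print(p)
E
```

```text
{'t': 19.25, 'ee_pos': [570.391, -268.846, 303.178], 'orientation': [-2.19, -2.253, -0.0], 'ft_force': [0.359, 0.487, -1.731], 'moment': [-0.14, 0.057, 0.037], 'width': 13.823}
ball [ 251   42   51   52 1998] [275.03203203  67.71771772]
ball [   0  104   48   58 2394] [ 22.44903926 133.02339181]
dish bbox (125, 0, 304, 175) [276.1  55.5]
[ 568.34644448 -178.45057908  137.        ]
```

View pics/c6.png

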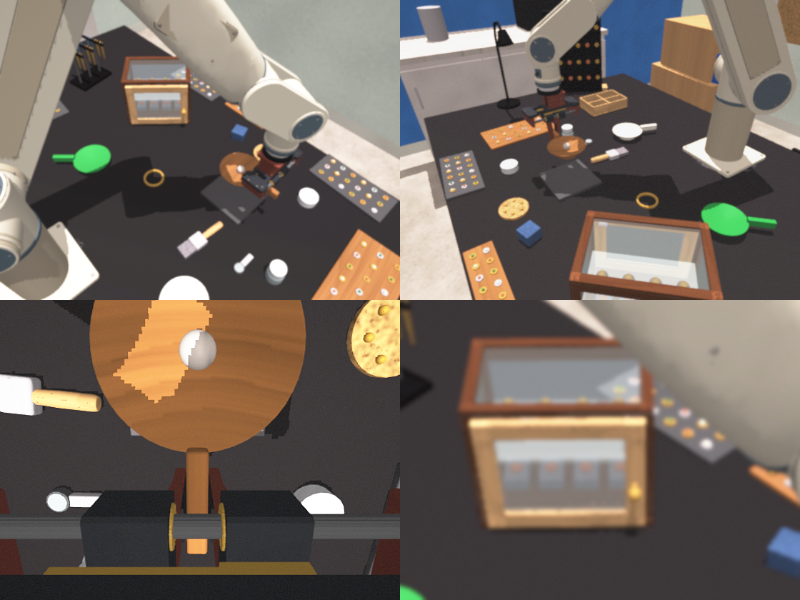

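The last pictures show the door flush, the ball in the middle of the level dish, the handle turned a quarter turn, and the other objects where they were.

```bash
python3 -c "
from workcell import ctrl
print(ctrl.close_job())"
```

```text
the job is handed in; nothing more can be done
None
```

I handed the job in at about 19 s: the door is shut past its catch, and the arm is holding the dish level about 98 mm above the slate, turned a quarter turn anticlockwise, with the ball in the middle and nothing else seen to have moved.

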